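# Snap the test gauge onto the tilted nipple and hold it home

## Task

Take the larger of the two pocket pressure gauges off its parking stub and push its socket squarely onto the tilted test nipple of the manifold block, until it snaps over the two detent balls and on until it is fully home against the collar. The spring-loaded stem in the nipple pushes back: finish with the gauge still gripped and pressed fully home, do not let go. Leave the other things on the bench where they are.

Things in the scene. Friction and masses are not known exactly. Their poses are not given: they have to be found in the camera images.
- gauge_grip (a point): The larger pocket gauge (0.2 to 0.45 kg, loose, round, 86 mm tall, standing upright, mouth down, on its stand). This point: centre of its black rubber head with the white dial on top, 44 mm diameter, 40 mm tall, the part to grip; on the axis, 66 mm above the mouth, 20 mm above the 58 mm diameter flange (6 mm thick), on which fingertips may rest. z: from mouth to dial.
- gauge_mouth (a point): Centre of the larger gauge's open socket mouth (its lowest face), on its axis; z points up the axis to the dial. Steel socket below the flange: 38 mm outside diameter, 40 mm long. Bore: 23.8 mm diameter in the 4 mm lip at the mouth, 29 mm behind the lip, ceiling 36 mm above the mouth.
- stand: Parking stand of the larger gauge, fixed: base 70 x 70 x 12 mm, origin under its centre; a plastic stub, 19 mm diameter, rises 18 mm from the base into the gauge's socket. The gauge's mouth rests on the base.
- block: Fixed manifold block that carries the nipple: base 150 x 100 mm (x, y), body 48 mm high, two screw plugs to 58 mm height on its +x part. Origin: under the base's centre. The nipple leans to its -x side, which faces the robot's left (+y) within 40 degrees.
- nipple: Tilted test nipple, fixed. Origin: centre of the flat collar face (48 mm diameter, 74 mm above the bench) it rises from; z points out along its axis, 25 degrees off vertical; y is level. Shaft 22 mm diameter, 26 mm long, then a cone to 14 mm diameter at 34 mm; a brass stem, 8 mm diameter, stands out to 50 mm. Two sprung detent balls at 16 mm, on +y and -y, stand 3 mm out of the shaft.
- stem (a joint): How far the brass stem is pushed in, m: 0 at rest, 0.014 with the gauge fully home (mouth on the collar). Going on, the lip meets the detent balls with the mouth 19 mm above the collar (6 to 10 N to pass) and snaps past them at 9 mm; the bore's ceiling meets the stem at 14 mm. The stem pushes back with 3 N there, rising to 8.6 N when home.
- small_gauge: A smaller gauge of like shape on a second stand (head 30 mm diameter, 58 mm tall, origin at its mouth). Wrong one: leave alone.
- wrench: Open-ended wrench, 170 mm long, lying on the bench. Leave alone.
- dust_cap: Black dust cap, 34 mm diameter, 22 mm tall. Leave alone.
- tape: White roll of tape, 84 mm diameter, 24 mm tall. Leave alone.
- bottle: Clear bottle with red cap, 60 mm diameter, 140 mm tall. Leave alone.
- hex_key: Bent hex key, 110 mm long, 8 mm thick, lying on the bench. Leave alone.
- gauge: The whole larger gauge; origin at the centre of its mouth, same axes as the two points above.
Not all that is in view belongs to the job. What is shaped like the gauge but blue or yellow is not meant.

How it is judged:
By the outcome, as a careful person would: the job done as asked, in the order asked, and still so for the second after the job is handed in, while the arm keeps its last pose, push and grip.
It also fails if it takes over 38 s, if anything falls off the work surface, if the arm or the gripper's body presses on something with over 40 N, if the wrist force passes 120 N, or if a joint passes its speed limit or range.

## Robot

A 7-joint arm with a two-finger parallel gripper is mounted at the origin on the work surface. World frame = base frame: x ahead of the robot, y to its left, z up, the work surface at z = 0. Lengths are in m, angles in rad, forces in N, time in s.
With the tool pointing down it reaches from about 0.4 to 0.85 m from the base axis. Payload 10.4 kg.
Tool frame: the origin (TCP) lies at the very end of the fingers, on their centre line; the grasp point (between the pads) lies 19 mm behind it (manip.grip_point_offset is the z of the grasp point in the tool frame, in m); z points along the fingers, y is the direction in which the jaws open and shut (so a half turn about z gives the same grasp; the last joint's range is limited). The gripper opens to 85 mm and grips with 20 to 120 N. Pads are 22 mm wide; open, the fingers measure 114 mm over their backs; the gripper's body (76 mm by 85 mm) begins 54 mm behind the grasp point. The pads swing forward as they close: fully open they stand 13 mm farther back than shut.
Start: joints at [-1.211, 0.332, -0.065, 1.46, 0.022, 1.35, -0.088], TCP at [0.233, 0.58, 0.231] pointing down, gripper open.
Joint ranges: [-2.6, 2.6], [-0.5, 2.12], [-1.47, 1.34], [0.16, 2.42], [-1.27, 4.41], [0.06, 2.06], [-2.6, 2.6]. Speed limits (rad/s): [2.22, 2.22, 2.79, 2.79, 3.14, 3.14, 3.14].

## Interface

Orientations are given as a unit quaternion [x, y, z, w].
In Python, from workcell import manip, camera, get_calibration, hand_in gives the robot as it stands.
- The arm moves only by the shell command python3 -m pendant 'ROWS' [FORCE]. ROWS is JSON, a list of rows, each a list of 5 numbers: the shift along the tool's x, y, z in units of 40 mm (1.0 is 40 mm), then the turn about the tool's z in units of 6 degrees (1.0 is 6 degrees), then the closure, from 0 (fully open) to 1 (shut). A call has 1 to 5 rows; each row is the pose to reach, as a shift and turn from the pose commanded when the call began, along the tool's axes at that moment; what a row does not reach only later rows make up. A row lasts 1/8 s, in which the tool goes at most 62.5 mm and 10.7 degrees, less where a joint would pass 70% of its speed; a pose out of reach is approached as far as the arm can. A call with a gripper value outside its range is refused whole. The fingers move at their own pace and stop on an object; FORCE is the grip in N (left out, the last holds). Time passes only in rows, so rows that repeat a pose let the fingers close. It gives the time, the measured TCP pose, the force and the opening at its end, in the units of the state.
- manip.get_obs(): the state, without advancing time (a new reading comes with each control period).
- camera(name): name is "scene" or "top" or "wrist"; returns (picture, depth): 400x640x3 uint8, red, green, blue; 400x640 float32, m along the optical axis (not along the pixel's ray), 0 where there is no reading.
- get_calibration(name): a dict with "vfov" (degrees; the focal length in pixels is half the picture's height over the tangent of half this angle, whatever the lens; pixels are square), "cx", "cy" (the principal point, pixels), "position" and "rotation" of the camera in the world. Camera axes: x right, y down, z forward; pixel columns grow to the right and rows downward; lengths in m; the calibration is good to about 2 mm. A picture is of the moment at which its call begins: read the wrist's pose just before it. get_calibration takes no time and is no camera call; for the wrist camera it gives the pose at the moment of the call.
- hand_in(): hands the job in, once; it reports no verdict.
The state is a dict: "clock": time; "joint_pos": joint angles; "joint_velocities": joint speeds; "tau": joint torques, N m; "position": TCP position; "ee_rot": TCP orientation; "ft_force": force on the tool from outside, world axes, zero at the start; "torque": the same for the moment, N m; "grip_width": opening from 0.0 (shut) to 1.0 (fully open).
Only numpy, scipy, OpenCV 4.12 (cv2) and the standard library are available. Lean on these libraries where they do the work, as an engineer would, in place of code of your own. Each camera call takes 0.05 s, during which the arm holds its last target.

## Working session

There is one attempt and no reset: what is moved stays moved. The work goes in short steps, Python scripts to look and compute and a shell command to move; the robot and the scene stay as the last step left them, time stands still between calls to the robot, and variables do not carry over. Pictures are saved under pics/ and viewed, and the job is handed in when it is done.

```bash
ls -la; mkdir -p pics
python3 - <<'E'
from workcell import manip, camera, get_calibration
import cv2
o=manip.get_obs(); print(o); print(manip.grip_point_offset)
print([a for a in dir(manip) if a[0]!='_'])
import numpy as np
for n in ("scene","top","wrist"):
    c=get_calibration(n); print(n,c)
    im,d=camera(n); cv2.imwrite(f"pics/{n}0.png",im[:,:,::-1]); np.savez(f"{n}0.npz",im=im,d=d,**{k:np.array(v) for k,v in c.items()})
E
```

```text
total 12
drwxr-xr-x  3 agent agent 4096 Dec  7 14:20 .
drwxr-xr-x 23 root  root  4096 Dec  7 14:20 ..
drwxr-xr-x  2 agent agent 4096 Dec  7 14:20 pics
{'clock': 0.0, 'joint_pos': array([-1.21059663,  0.33287476, -0.06467561,  1.46095222,  0.02161136,
        1.34989087, -0.08846849]), 'joint_velocities': array([ 1.92691961e-04,  3.32409135e-04,  4.37517896e-04, -1.75347827e-03,
       -2.06376554e-03,  6.39928373e-06,  7.95027884e-04]), 'tau': array([ 8.17251166e-04, -6.25449228e+01,  4.96007153e-02, -3.91618896e+01,
        1.61573128e-02,  9.83608566e-03,  1.69323363e-05]), 'position': array([0.23333074, 0.57940543, 0.23050886]), 'ee_rot': array([ 1.90217528e-01,  9.81741708e-01, -7.08585537e-04, -9.37929531e-05]), 'ft_force': array([-0.53758549,  0.5682795 , -0.03947079]), 'torque': array([0.02131979, 0.00992738, 0.0011909 ]), 'grip_width': 1.001477939374077}
-0.0187
['MotionError', 'get_obs', 'grip_point_offset']
scene {'vfov': 43.738633548432894, 'cx': 322.7740415246919, 'cy': 193.6192565353885, 'position': array([ 1.28740394, -0.0639781 ,  0.80159659]), 'rotation': array([ 0.70749351,  0.6000367 , -0.23927038, -0.28663317])}
top {'vfov': 45.68358053194984, 'cx': 317.5601405818146, 'cy': 197.52863878966872, 'position': array([0.35852315, 0.0646032 , 1.15584998]), 'rotation': array([ 0.70510431, -0.70231838,  0.07032611, -0.0680517 ])}
wrist {'vfov': 65.13171361506018, 'cx': 317.58704075782134, 'cy': 201.64873207652366, 'position': array([0.16910085, 0.6064492 , 0.37216193]), 'rotation': array([0.82106835, 0.55439958, 0.0749742 , 0.11343165])}
```

View pics/scene0.png

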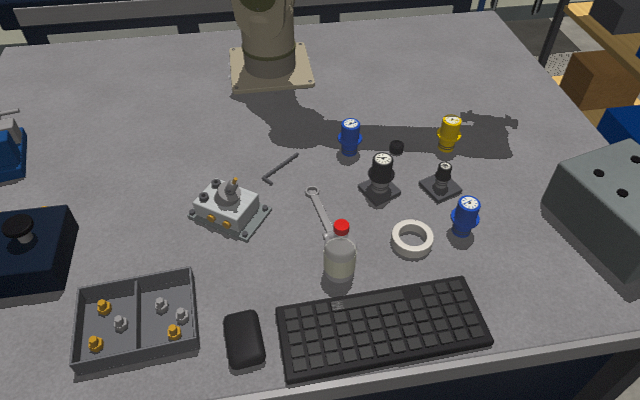

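View pics/top0.png

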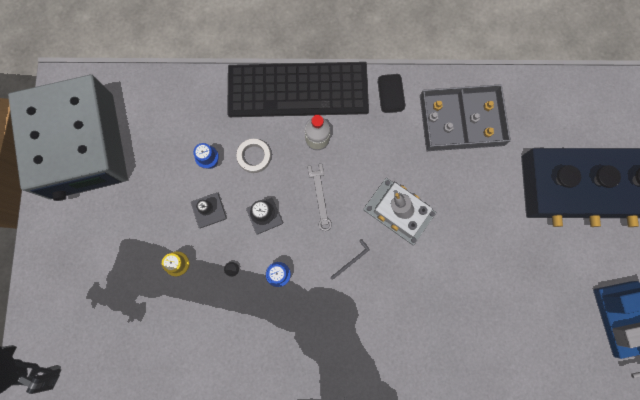

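View pics/wrist0.png

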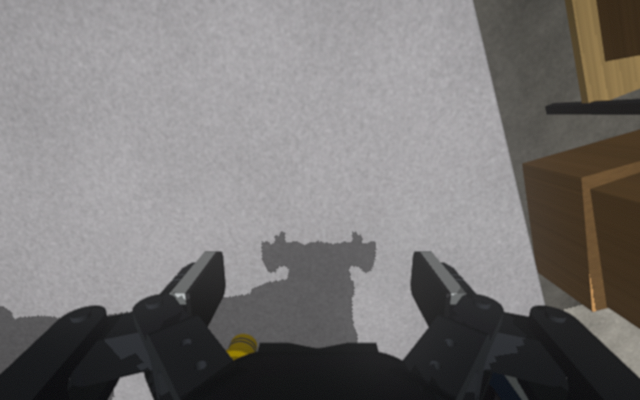

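```bash
python3 -m pendant --help 2>&1 | head -30
```

```text
invalid input: not JSON, or not a number
```

```bash
cat > h.py <<'E'
import numpy as np, cv2
from scipy.spatial.transform import Rotation as R
def load(n): return dict(np.load(n+'.npz'))
def snap(name,tag):
    from workcell import camera,get_calibration
    c=get_calibration(name); im,d=camera(name)
    np.savez(f"{name}{tag}.npz",im=im,d=d,**{k:np.array(v) for k,v in c.items()})
    cv2.imwrite(f"pics/{name}{tag}.png",im[:,:,::-1])
    return load(f"{name}{tag}")
def f(c): return 200/np.tan(np.radians(float(c['vfov']))/2)
def ray(c,u,v):
    d=np.array([(u-c['cx'])/f(c),(v-c['cy'])/f(c),1.0]); return c['position'],R.from_quat(c['rotation']).apply(d)
def onz(c,u,v,z):
    p,d=ray(c,u,v); return p+d*(z-p[2])/d[2]
def pt(c,u,v,depth):
    p,d=ray(c,u,v); return p+d*depth
def cloud(c):
    v,u=np.mgrid[0:400,0:640]; d=c['d']
    P=np.stack([(u-c['cx'])/f(c)*d,(v-c['cy'])/f(c)*d,d],-1)
    W=R.from_quat(c['rotation']).apply(P.reshape(-1,3)).reshape(400,640,3)+c['position']
    W[d==0]=np.nan; return W
def proj(c,P):
    q=R.from_quat(c['rotation']).inv().apply(np.asarray(P)-c['position']); return q[...,0]/q[...,2]*f(c)+c['cx'],q[...,1]/q[...,2]*f(c)+c['cy']
def tri(rs):
    A=np.zeros((3,3));b=np.zeros(3)
    for p,d in rs:
        d=d/np.linalg.norm(d); M=np.eye(3)-np.outer(d,d); A+=M;b+=M@p
    x=np.linalg.solve(A,b); return x,[np.linalg.norm(np.cross(x-p,d/np.linalg.norm(d))) for p,d in rs]
def crop(c,name,x0,y0,w,h,s): cv2.imwrite(f"pics/{name}.png",cv2.resize(c['im'][y0:y0+h,x0:x0+w,::-1],None,fx=s,fy=s,interpolation=cv2.INTER_CUBIC))
E
python3 - <<'E'
from h import *
t=load('top0'); s=load('scene0')
crop(t,'tb',355,165,90,90,6); crop(t,'tg',180,180,120,90,6); crop(s,'sb',180,165,100,80,7); crop(s,'sg',340,140,130,75,6)
E
```

```text
(no output)
```

View pics/tb.png

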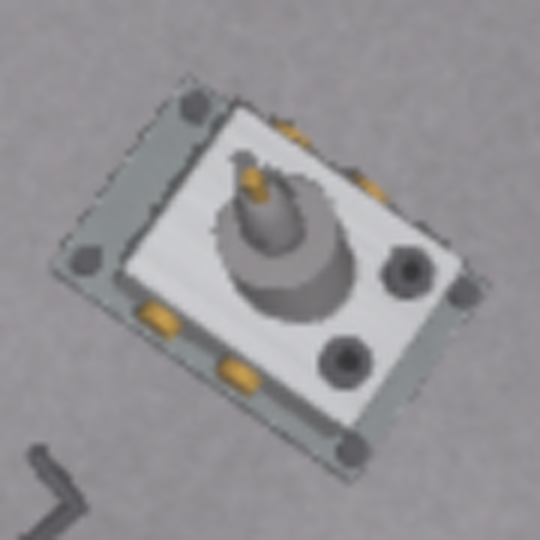

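View pics/tg.png

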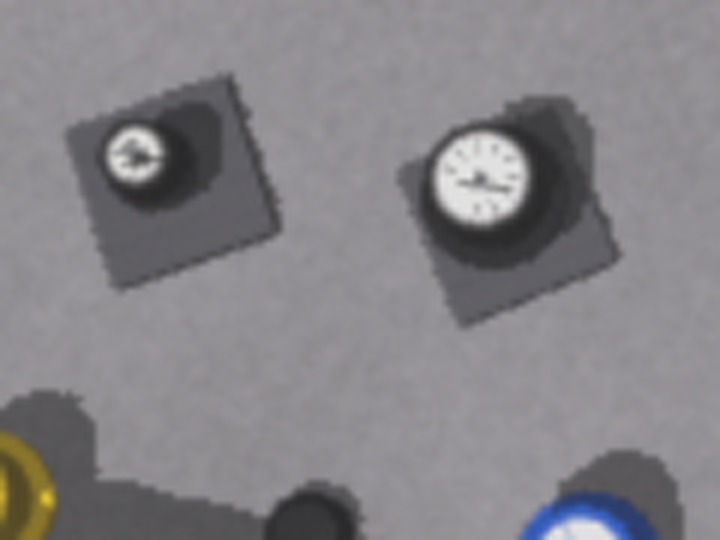

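View pics/sb.png

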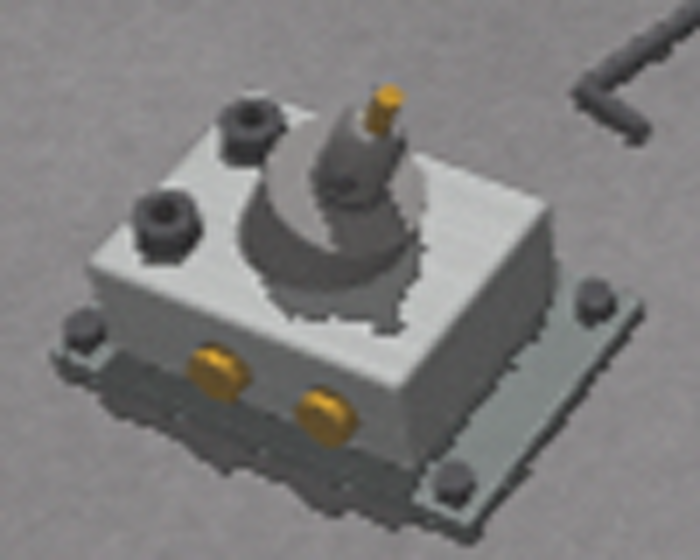

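View pics/sg.png

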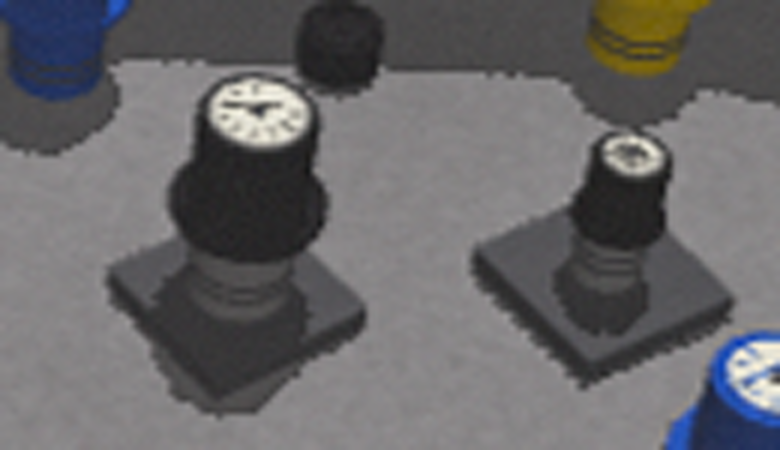

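Run:
```python
from h import *
t=load('top0'); s=load('scene0')
def blobs(c,mask,box):
    x0,y0,x1,y1=box; m=np.zeros(mask.shape,np.uint8); m[y0:y1,x0:x1]=mask[y0:y1,x0:x1]
    n,l,st,ce=cv2.connectedComponentsWithStats(m,connectivity=8); i=1+np.argmax(st[1:,4]); 
    ys,xs=np.where(l==i); return st[i],((xs.min()+xs.max())/2,(ys.min()+ys.max())/2),ce[i]
white=lambda c:((c['im'].min(2)>150)).astype(np.uint8)
ct=blobs(t,white(t),(245,195,280,230)); cs=blobs(s,white(s),(365,145,400,175))
print(ct,cs)
for a in (1,2):
    print('dial',onz(t,*ct[a],.098),onz(s,*cs[a],.098),tri([ray(t,*ct[a]),ray(s,*cs[a])]))
# stand base corners (top)
for u,v in [(400,170),(468,325),(620,257)]: print('stand',onz(t,180+u/6,180+v/6,.012))
# block top
tc=[(238,107),(465,262),(345,430),(125,268)]
P=[onz(t,355+u/6,165+v/6,.048)[:2] for u,v in tc]; P=np.array(P); print(P, P.mean(0))
sc=[(548,208),(400,388),(90,265)]
Q=np.array([onz(s,180+u/7,165+v/7,.048)[:2] for u,v in sc]);print(Q)
for e in (P[0]-P[1],P[3]-P[2],Q[1]-Q[2]): print('az',np.degrees(np.arctan2(e[1],e[0])),np.linalg.norm(e))
e=P[3]-P[0];print(np.degrees(np.arctan2(e[1],e[0]))-90,np.linalg.norm(e))
e=Q[0]-Q[1];print(np.degrees(np.arctan2(e[1],e[0])),np.linalg.norm(e))
bc=[(185,80),(488,285),(352,480),(52,268)]
B=np.array([onz(t,355+u/6,165+v/6,.01)[:2] for u,v in bc]);print(B,B.mean(0)); 
for e in (B[0]-B[1],B[3]-B[2]): print('az',np.degrees(np.arctan2(e[1],e[0])),np.linalg.norm(e))
# brass masks stem
for c,box in((t,(392,188,402,200)),(s,(230,174,240,187))):
    im=c['im'].astype(int); m=((im[...,0]-im[...,2])>60).astype(np.uint8); b=blobs(c,m,box); print(b)
W=cloud(t); ws=cloud(s)
print(tri([ray(t,355+255/6,165+172/6),ray(s,180+388/7,165+92/7)]))
# collar plane
for n,w in (('t',W),('s',ws)):
  m=(w[...,2]>.062)&(w[...,2]<.135)&(abs(w[...,0]-P.mean(0)[0])<.06)&(abs(w[...,1]-P.mean(0)[1])<.06)
  print(n,m.sum(), w[m].mean(0), w[m].max(0))
```

```text
(array([253, 202,  15,  15, 172], dtype=int32), (np.float64(260.0), np.float64(209.0)), array([259.68023256, 209.0872093 ])) (array([375, 153,  16,  11, 117], dtype=int32), (np.float64(382.5), np.float64(158.0)), array([382.71794872, 158.39316239]))
dial [0.54158762 0.19153399 0.098     ] [0.53914769 0.19282702 0.098     ] (array([0.54131796, 0.19167549, 0.10005294]), [np.float64(0.00039260687374713946), np.float64(0.0003926068737472139)])
dial [0.54138465 0.19225075 0.098     ] [0.54041834 0.1929753  0.098     ] (array([0.54129664, 0.19240537, 0.09883523]), [np.float64(0.0002585238502668315), np.float64(0.0002585238502668208)])
stand [0.55798533 0.23446666 0.012     ]
stand [0.49471288 0.20500711 0.012     ]
stand [0.52260935 0.14425617 0.012     ]
[[ 0.61518281 -0.12311284]
 [ 0.5527697  -0.21106511]
 [ 0.48600707 -0.16127996]
 [ 0.5497981  -0.07666431]] [ 0.55093942 -0.14303056]
[[ 0.55570155 -0.07382173]
 [ 0.61985994 -0.12080231]
 [ 0.55733654 -0.20829027]]
az 54.63954907925579 0.10784710885020549
az 52.98766661750958 0.10596746895944596
az 54.44845304331067 0.10753287694556443
54.610461335472735 0.08020365002609148
143.7861999685537 0.07952026804494891
[[ 0.63534637 -0.10793878]
 [ 0.54995021 -0.22949547]
 [ 0.47020687 -0.1711329 ]
 [ 0.55623306 -0.05170243]] [ 0.55293413 -0.1400674 ]
az 54.91114162314711 0.14855481403052137
az 54.23465827593585 0.14718744429810654
(array([396, 193,   3,   5,  12], dtype=int32), (np.float64(397.0), np.float64(195.0)), array([397.08333333, 194.91666667]))
(array([234, 177,   4,   4,  10], dtype=int32), (np.float64(235.5), np.float64(178.5)), array([235.3, 178.3]))
(array([ 0.57373958, -0.11492586,  0.12042013]), [np.float64(0.0015209530137178186), np.float64(0.0015209530137178739)])
t 377 [ 0.55528341 -0.13196353  0.08252934] [ 0.58176095 -0.10897002  0.12252022]
s 467 [ 0.56880668 -0.13292454  0.08129655] [ 0.58423064 -0.10966687  0.12100695]
```

```bash
python3 -m pendant '[[-1.1,-0.6,0,1.7,0],[-2.2,-1.2,0,3.4,0],[-3.3,-1.8,0,5.2,0],[-4.4,-2.4,0,6.9,0],[-5.4,-3.05,0,8.6,0]]'
```

```text
clock: 0.78
position: [0.3892, 0.3843, 0.2311]
ee_rot: [0.601, 0.799, -0.0, -0.0]
ft_force: [0.4, 0.8, 0.0]
grip_width: 1.0
```

```bash
cat > go.py <<'E'
import sys,numpy as np
from workcell import manip
from scipy.spatial.transform import Rotation as R
def units(P,yaw_y=None):
    o=manip.get_obs(); r=R.from_quat(o['ee_rot']); d=r.inv().apply(np.array(P)-o['position'])/0.04
    y=r.apply([0,1,0]); az=np.degrees(np.arctan2(y[1],y[0])); t=0
    if yaw_y is not None:
        t=(az-yaw_y+90)%180-90
    x=r.apply([1,0,0]);z=r.apply([0,0,1])
    print('t',round(o['clock'],2),'pos',o['position'].round(4),'x az',np.degrees(np.arctan2(x[1],x[0])).round(2),'z',z.round(4),'F',o['ft_force'].round(1),'M',o['torque'].round(2),'w',round(o['grip_width']*85,2),'J',o['joint_pos'].round(2))
    print('units',d.round(3),'turn',round(t/6,3))
if __name__=='__main__':
    a=[float(v) for v in sys.argv[1:]]; units(a[:3],a[3] if len(a)>3 else None)
E
python3 go.py 0.5415 0.192 0.23 -35.6
```

```text
t 0.78 pos [0.3892 0.3843 0.2311] x az 106.11 z [-1.e-04 -1.e-04 -1.e+00] F [0.4 0.8 0. ] M [ 0.   -0.    0.01] w 85.0 J [-1.01  0.16  0.16  1.68 -0.03  1.31 -0.56]
units [-5.676  2.324  0.029] turn 8.618
```

```bash
python3 -m pendant '[[-1.1,0.45,0,1.7,0],[-2.3,0.9,0,3.4,0],[-3.4,1.4,0,5.2,0],[-4.6,1.9,0,6.9,0],[-5.68,2.32,0,8.6,0]]' && python3 -c "
from h import *
snap('wrist','1')"; python3 go.py 0.5415 0.192 0.23 -35.6
```

```text
clock: 1.4
position: [0.5425, 0.1926, 0.2312]
ee_rot: [0.889, 0.458, -0.0, 0.0]
ft_force: [0.7, 0.4, -0.5]
grip_width: 0.999
t 1.45 pos [0.5457 0.1862 0.2313] x az 53.59 z [ 0.0018 -0.0029 -1.    ] F [ 1.  -6.1 -0.4] M [-0.41 -0.01 -0.  ] w 85.03 J [-0.77  0.23  0.43  1.62 -0.09  1.32 -0.97]
units [ 0.055 -0.171  0.032] turn -0.135
```

View pics/wrist1.png

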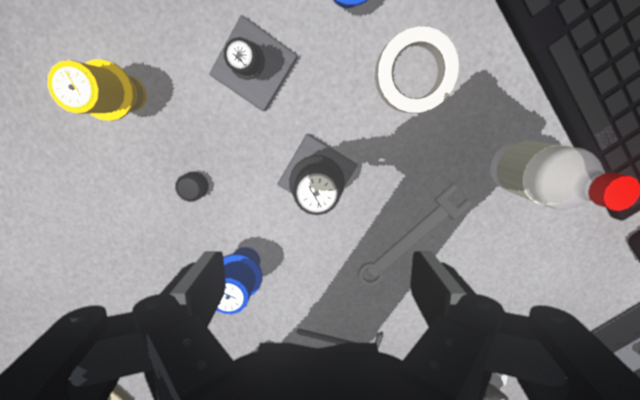

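```bash
python3 - <<'E'
from h import *
c=snap('wrist','2'); im=c['im'].astype(int)
m=(im.min(2)>140).astype(np.uint8); 
n,l,st,ce=cv2.connectedComponentsWithStats(m,connectivity=8)
for i in range(1,n):
    if st[i,4]>60: print(st[i],ce[i].round(1),onz(c,*ce[i],.098).round(4))
crop(c,'w2c',260,120,120,110,5)
E
python3 go.py 0.5415 0.192 0.23 -35.6
```

```text
[     0      0    640    373 132767] [266.8 163.6] [0.5243 0.2344 0.098 ]
[216  38  26  28 531] [228.7  51.1] [0.5569 0.3231 0.098 ]
[  42   66   39   41 1208] [60.9 86.3] [0.4282 0.385  0.098 ]
[ 289  170   40   39 1154] [308.  189.5] [0.5394 0.1941 0.098 ]
[217 282  22  28 368] [228.6 297.3] [0.4093 0.1528 0.098 ]
[ 377  285   49   74 2089] [401.  326.6] [0.5292 0.0211 0.098 ]
[117 373  36  27 610] [135.5 386.5] [0.255  0.1292 0.098 ]
[498 374  30  26 440] [511.4 387.8] [ 0.5846 -0.118   0.098 ]
t 1.5 pos [0.5442 0.1886 0.2312] x az 54.16 z [ 0.0011 -0.0024 -1.    ] F [-0.6  0.1  0.8] M [-0.   -0.01 -0.01] w 84.76 J [-0.77  0.23  0.42  1.62 -0.09  1.32 -0.96]
units [ 0.029 -0.106  0.031] turn -0.04
```

View pics/w2c.png

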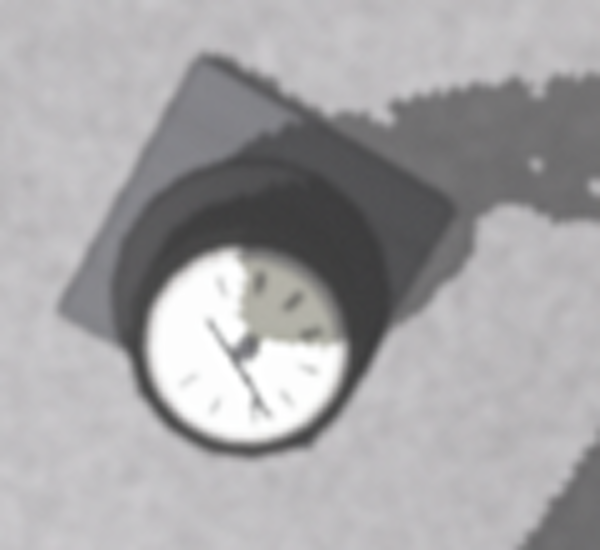

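```bash
python3 go.py 0.541 0.192 0.062 -35.6; python3 -m pendant '[[0,-0.05,0.7,0,0],[0,-0.1,1.4,0,0],[0,-0.1,2.1,0,0],[0,-0.1,2.8,0,0],[0,-0.1,2.8,0,0]]'; python3 -c "
from h import *
c=snap('wrist','3')"; python3 go.py 0.541 0.192 0.062 -35.6
```

```text
t 1.5 pos [0.5442 0.1886 0.2312] x az 54.16 z [ 0.0011 -0.0024 -1.    ] F [-0.6  0.1  0.8] M [-0.   -0.01 -0.01] w 84.76 J [-0.77  0.23  0.42  1.62 -0.09  1.32 -0.96]
units [ 0.027 -0.126  4.231] turn -0.04
clock: 2.12
position: [0.5367, 0.1967, 0.1174]
ee_rot: [0.887, 0.461, -0.002, -0.0]
ft_force: [0.7, -0.2, -0.7]
grip_width: 1.0
t 2.17 pos [0.5377 0.1969 0.1191] x az 54.92 z [-1.5e-03 -6.0e-04 -1.0e+00] F [0.6 0.2 0.3] M [-0.02 -0.01  0.07] w 85.19 J [-0.76  0.32  0.4   1.76 -0.14  1.1  -0.93]
units [-0.051  0.138  1.427] turn 0.087
```

View pics/wrist3.png

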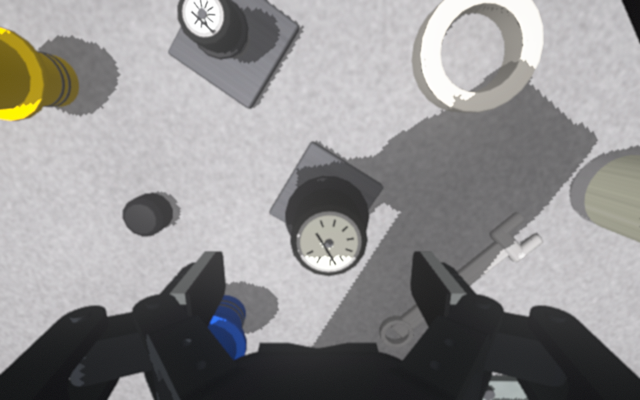

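```bash
python3 - <<'E'
from h import *
c=load('wrist3'); print(onz(c,329,242,.098))
t=load('top0'); print(onz(t,260.2,209.3,.098))
E
python3 -m pendant '[[0,0.1,0.2,0,0],[0,0.1,0.2,0,0],[0,0.1,0.2,0,0]]'
python3 - <<'E'
from h import *
c=snap('wrist','4');crop(c,'w4c',270,200,120,100,6)
E
python3 go.py 0.541 0.192 0.062 -35.6
```

```text
[0.54067948 0.19412547 0.098     ]
[0.54090187 0.19106361 0.098     ]
clock: 2.55
position: [0.5419, 0.1945, 0.1118]
ee_rot: [0.888, 0.461, 0.0, -0.0]
ft_force: [-0.3, 0.1, 0.5]
grip_width: 0.999
t 2.6 pos [0.5419 0.1945 0.1118] x az 54.87 z [ 5.e-04  4.e-04 -1.e+00] F [ 0.2  0.6 -0.9] M [0.04 0.03 0.04] w 84.74 J [-0.76  0.33  0.4   1.76 -0.14  1.08 -0.92]
units [-0.064  0.018  1.244] turn 0.078
```

View pics/w4c.png

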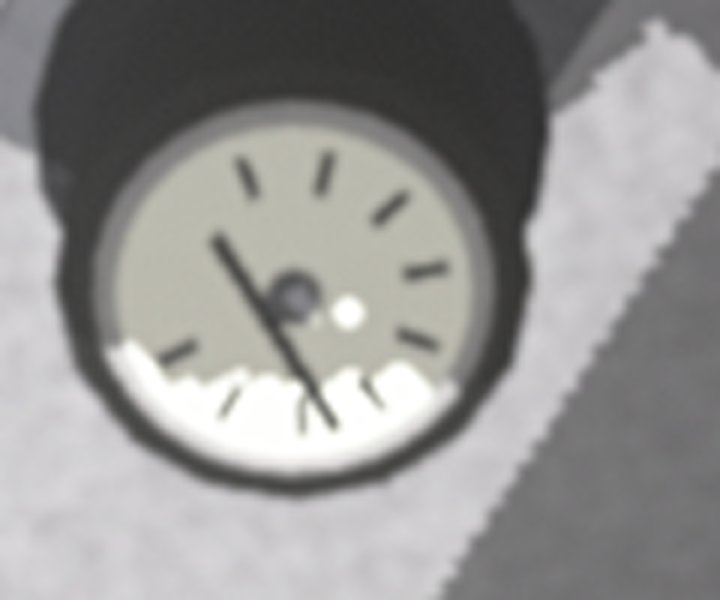

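```bash
python3 - <<'E'
from h import *
c=load('wrist4'); print(onz(c,318.8,248.3,.098))
E
python3 go.py 0.541 0.1925 0.062 -35.6
```

```text
[0.54063646 0.19415476 0.098     ]
t 2.6 pos [0.5419 0.1945 0.1118] x az 54.87 z [ 5.e-04  4.e-04 -1.e+00] F [ 0.2  0.6 -0.9] M [0.04 0.03 0.04] w 84.74 J [-0.76  0.33  0.4   1.76 -0.14  1.08 -0.92]
units [-0.054  0.011  1.244] turn 0.078
```

```bash
python3 -m pendant '[[-0.03,0,0.7,0.1,0],[-0.03,0,1.24,0.1,0],[-0.03,0,1.24,0.1,0],[-0.03,0,1.24,0.1,0.3],[-0.03,0,1.24,0.1,0.6]]' 40; python3 -m pendant '[[0,0,0,0,1],[0,0,0,0,1],[0,0,0,0,1],[0,0,0,0,1]]' 40;  python3 - <<'E'
from h import *
c=snap('wrist','5');snap('scene','5')
E
python3 go.py 0.541 0.1933 0.062 -35.6
```

```text
clock: 3.22
position: [0.5416, 0.1937, 0.0629]
ee_rot: [0.89, 0.456, 0.001, -0.0]
ft_force: [0.3, -0.9, -0.8]
grip_width: 0.606
clock: 3.72
position: [0.5416, 0.1937, 0.0628]
ee_rot: [0.89, 0.456, 0.001, -0.0]
ft_force: [0.3, -1.0, 6.0]
grip_width: 0.504
t 3.83 pos [0.5416 0.1937 0.0628] x az 54.26 z [ 0.0015  0.0011 -1.    ] F [-1.6  0.   6.5] M [-0.02  0.31  0.03] w 43.03 J [-0.74  0.39  0.39  1.8  -0.17  0.98 -0.91]
units [-0.017 -0.007  0.021] turn -0.023
```

View pics/wrist5.png

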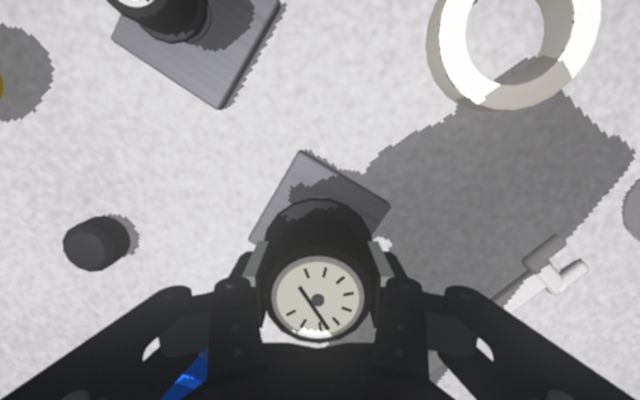

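View pics/scene5.png

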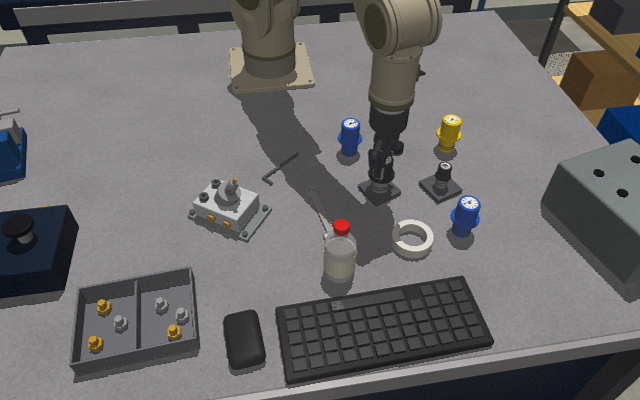

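```bash
python3 -m pendant '[[0,0,-0.08,0,1],[0.1,0,-0.08,0,1],[0.2,0,-0.08,0,1],[0.3,0,-0.08,0,1],[0.4,0,-0.08,0,1]]' 40
python3 - <<'E'
from h import *
c=snap('wrist','6')
E
python3 go.py 0.541 0.1933 0.062 -35.6
```

```text
clock: 4.45
position: [0.5493, 0.2045, 0.0642]
ee_rot: [0.89, 0.456, -0.002, 0.001]
ft_force: [-5.6, -7.8, 1.9]
grip_width: 0.502
t 4.5 pos [0.5495 0.2048 0.0643] x az 54.22 z [-0.0032 -0.003  -1.    ] F [-6.7 -6.8  4.1] M [-1.85  1.41  0.03] w 42.96 J [-0.75  0.41  0.38  1.76 -0.18  1.   -0.92]
units [-0.357 -0.004  0.059] turn -0.03
```

View pics/wrist6.png

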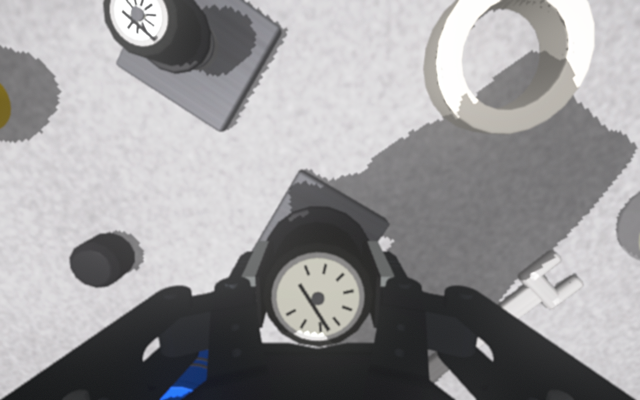

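```bash
python3 -m pendant '[[0.1,0,0,0,1],[0.2,0,0,0,1],[0.3,0,0,0,1],[0.4,0,0,0,1],[0.4,0,0,0,1]]' 40
python3 - <<'E'
from h import *
c=snap('wrist','7');s=snap('scene','7');crop(s,'s7c',350,130,80,80,7)
E
python3 go.py 0.541 0.1933 0.062 -35.6
```

```text
clock: 5.12
position: [0.5587, 0.2173, 0.0638]
ee_rot: [0.89, 0.456, -0.002, 0.001]
ft_force: [-4.5, -7.1, -2.0]
grip_width: 0.505
t 5.22 pos [0.5587 0.2173 0.0639] x az 54.21 z [-0.0032 -0.0033 -1.    ] F [-4.3 -6.9 -2.3] M [-1.72  0.83  0.  ] w 43.2 J [-0.75  0.44  0.38  1.73 -0.18  1.01 -0.93]
units [-0.745 -0.008  0.05 ] turn -0.032
```

View pics/wrist7.png

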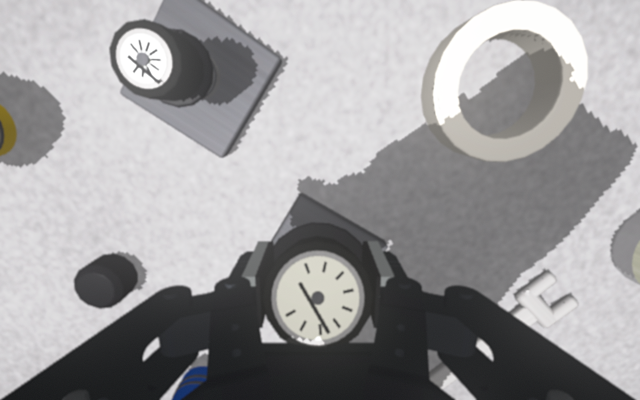

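View pics/s7c.png

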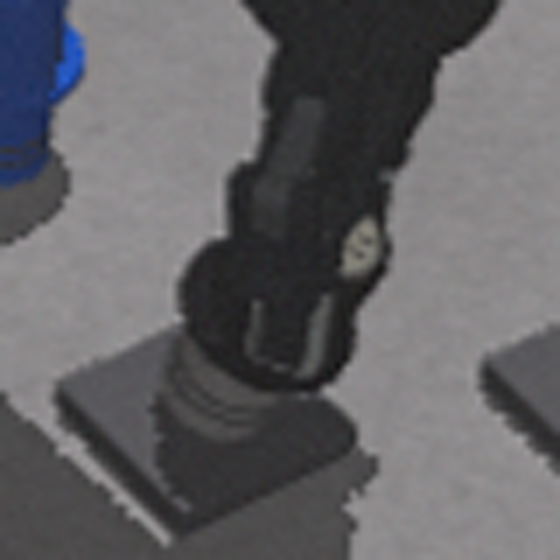

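```bash
cat >> h.py <<'E'
def dial(c,box=(270,250,365,345)):
    im=c['im'].astype(int); W=cloud(c); x0,y0,x1,y1=box
    m=np.zeros((400,640),np.uint8); m[y0:y1,x0:x1]=(im.min(2)>110)[y0:y1,x0:x1]
    n,l,st,ce=cv2.connectedComponentsWithStats(m); i=1+np.argmax(st[1:,4]); mm=cv2.erode((l==i).astype(np.uint8),np.ones((3,3)))>0
    P=W[mm]; P=P[np.isfinite(P).all(1)]
    for _ in range(3):
        q=P.mean(0); u,s,v=np.linalg.svd(P-q,full_matrices=False); nn=v[2]*np.sign(v[2][2]); r=(P-q)@nn; P=P[abs(r)<max(2*r.std(),.0005)]
    cnt=max(cv2.findContours((l==i).astype(np.uint8),cv2.RETR_EXTERNAL,cv2.CHAIN_APPROX_NONE)[0],key=len)
    e=cv2.fitEllipse(cv2.convexHull(cnt)); p,d=ray(c,*e[0]); ctr=p+d*((q-p)@nn)/(d@nn)
    print('n',nn.round(3),'tilt',np.degrees(np.arccos(nn[2])).round(2),'az',np.degrees(np.arctan2(nn[1],nn[0])).round(1),'ell',np.round(e[0],1),np.round(e[1],1),'ctr',ctr.round(4),'res',r.std().round(5),len(P))
    return nn,ctr
E
python3 - <<'E'
from h import *
for k in '567': dial(load('wrist'+k))
E
```

```text
n [-0.004  0.002  1.   ] tilt 0.23 az 155.2 ell [317.3 297.1] [82.4 91.5] ctr [0.5406 0.1951 0.098 ] res 0.00047 4241
n [0.08  0.106 0.991] tilt 7.63 az 53.0 ell [317.3 296.3] [87.9 91.6] ctr [0.5486 0.2062 0.0992] res 0.00049 4557
n [0.193 0.269 0.944] tilt 19.33 az 54.3 ell [317.4 297.5] [92.1 94.7] ctr [0.5577 0.2187 0.0989] res 0.00054 5071
```

```bash
python3 -m pendant '[[0.1,0,0,0,1],[0.2,0,0,0,1],[0.2,0,0,0,1]]' 40
python3 - <<'E'
from h import *
c=snap('wrist','8');dial(c)
E
python3 go.py 0.541 0.1933 0.062 -35.6
```

```text
clock: 5.6
position: [0.5635, 0.2244, 0.0637]
ee_rot: [0.89, 0.456, -0.002, 0.001]
ft_force: [-3.6, -5.0, -3.6]
grip_width: 0.505
n [0.252 0.349 0.902] tilt 25.51 az 54.2 ell [317.4 297.1] [92.1 95.9] ctr [0.5625 0.2258 0.0986] res 0.00053 5119
t 5.65 pos [0.5634 0.2244 0.0637] x az 54.23 z [-0.0029 -0.0028 -1.    ] F [-3.4 -3.7 -4.5] M [-1.26  0.62  0.05] w 43.19 J [-0.75  0.45  0.38  1.71 -0.19  1.02 -0.94]
units [-0.958 -0.001  0.046] turn -0.028
```

```bash
python3 -m pendant '[[-0.02,0,0,0,1],[-0.03,0,-0.2,0,1],[-0.03,0,-0.6,0,1],[-0.03,0,-1.1,0,1],[-0.03,0,-1.6,0,1]]' 60; python3 -m pendant '[[0,0,-0.6,0,1],[0,0,-1.2,0,1],[0,0,-1.8,0,1],[0,0,-2.2,0,1],[0,0,-2.2,0,1]]' 60
python3 - <<'E'
from h import *
c=snap('wrist','9');dial(c)
s=snap('scene','9');crop(s,'s9c',330,80,130,120,5)
E
python3 go.py 0.58 -0.1065 0.215 -35.6
```

```text
clock: 6.28
position: [0.5641, 0.2253, 0.1312]
ee_rot: [0.89, 0.456, 0.001, -0.0]
ft_force: [0.4, 0.5, -3.7]
grip_width: 0.501
clock: 6.9
position: [0.5643, 0.2252, 0.2187]
ee_rot: [0.89, 0.456, 0.002, -0.0]
ft_force: [0.1, 0.6, -4.6]
grip_width: 0.504
n [0.236 0.335 0.912] tilt 24.18 az 54.8 ell [317.4 297.3] [91.6 95.2] ctr [0.5631 0.2263 0.2535] res 0.00053 4996
t 7.0 pos [0.5633 0.2248 0.2164] x az 54.27 z [-6.e-04 -1.e-04 -1.e+00] F [ 0.3  0.2 -5. ] M [ 0.03 -0.02 -0.01] w 42.66 J [-0.78  0.31  0.41  1.55 -0.13  1.31 -0.98]
units [-6.481  5.176  0.036] turn -0.021
```

View pics/s9c.png

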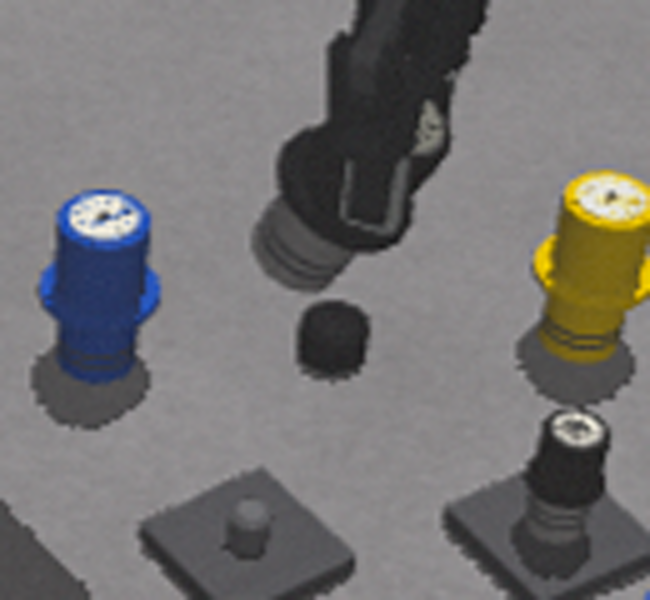

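```bash
python3 go.py 0.548 -0.152 0.22 -35.6
```

```text
t 7.0 pos [0.5633 0.2248 0.2164] x az 54.27 z [-6.e-04 -1.e-04 -1.e+00] F [ 0.3  0.2 -5. ] M [ 0.03 -0.02 -0.01] w 42.66 J [-0.78  0.31  0.41  1.55 -0.13  1.31 -0.98]
units [-7.871  5.191 -0.089] turn -0.021
```

Two calls, accelerating gently.

```bash
python3 -m pendant '[[-0.4,0.27,-0.09,0,1],[-1.2,0.8,-0.09,0,1],[-2.2,1.45,-0.09,0,1],[-3.2,2.1,-0.09,0,1],[-4.2,2.77,-0.09,0,1]]' 60; python3 -m pendant '[[-1.0,0.66,0,0,1],[-2.0,1.32,0,0,1],[-2.9,1.9,0,0,1],[-3.4,2.25,0,0,1],[-3.67,2.42,0,0,1]]' 60;python3 -m pendant '[[0,0,0,0,1],[0,0,0,0,1],[0,0,0,0,1]]' 60
python3 - <<'E'
from h import *
c=snap('wrist','10');dial(c);snap('top','10');snap('scene','10')
E
python3 go.py 0.548 -0.152 0.22 -35.6
```

```text
clock: 7.62
position: [0.5546, 0.021, 0.22]
ee_rot: [0.89, 0.456, -0.0, -0.0]
ft_force: [0.1, -0.3, -4.0]
grip_width: 0.502
clock: 8.25
position: [0.5472, -0.1543, 0.2201]
ee_rot: [0.891, 0.455, -0.0, -0.0]
ft_force: [-0.8, -0.8, -4.8]
grip_width: 0.5
clock: 8.62
position: [0.5485, -0.1506, 0.2204]
ee_rot: [0.89, 0.457, 0.0, -0.0]
ft_force: [1.1, 0.5, -4.6]
grip_width: 0.502
n [0.239 0.335 0.912] tilt 24.27 az 54.5 ell [317.4 297.1] [91.9 95.1] ctr [ 0.5474 -0.1494  0.2552] res 0.00055 5105
t 8.78 pos [ 0.5484 -0.1513  0.2205] x az 54.32 z [ 0.e+00  2.e-04 -1.e+00] F [ 0.1  0.7 -4. ] M [ 0.07 -0.02  0.02] w 42.36 J [-0.35  0.24  0.63  1.66 -0.14  1.29 -0.31]
units [-0.021  0.002  0.012] turn -0.013
```

View pics/wrist10.png

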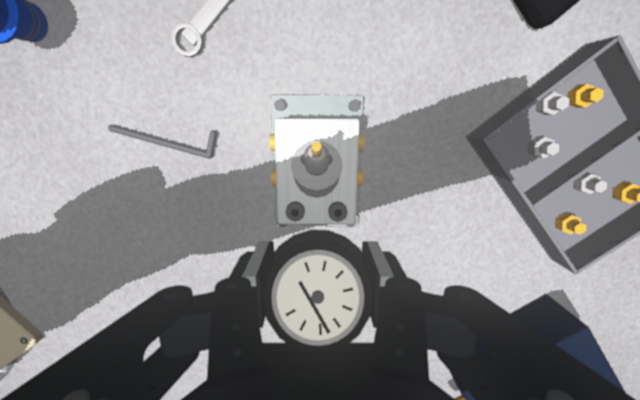

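View pics/scene10.png

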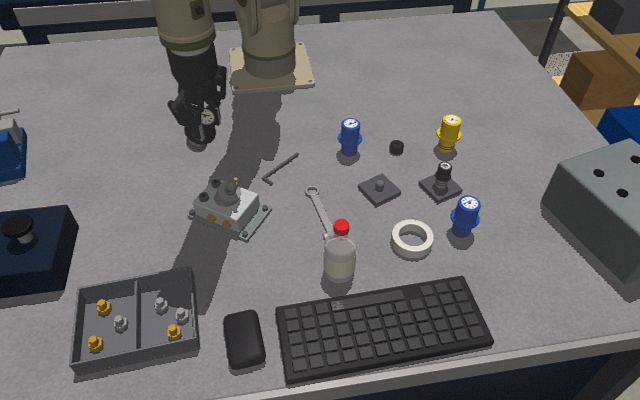

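Run:
```python
from h import *
c=load('wrist10');crop(c,'w10c',260,90,112,140,5)
```

```text
(no output)
```

View pics/w10c.png

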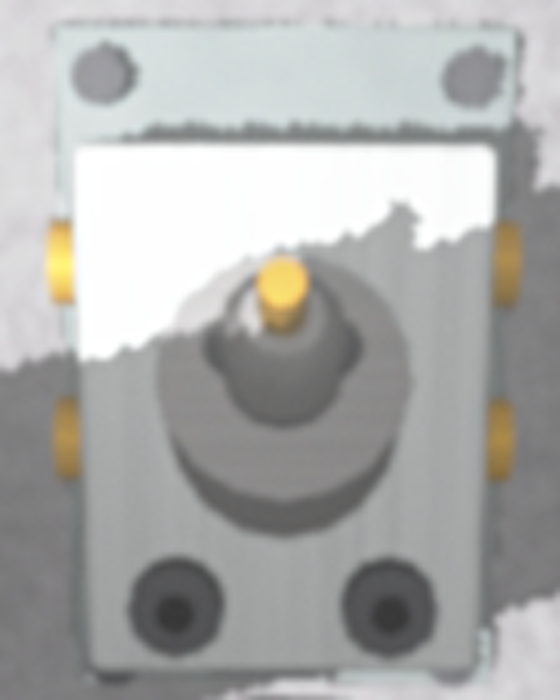

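Run:
```python
from h import *
c=load('wrist10'); P=lambda u,v,z: onz(c,260+u/5,90+v/5,z)
C=P(284,376,.074); T=P(283,280,.1193); B=P(284,347,.0885); print('C',C,'T',T,'B',B)
d=T-C; print(np.degrees(np.arctan2(d[1],d[0])),np.linalg.norm(d),np.degrees(np.arctan2(np.hypot(*d[:2]),d[2])))
b=P(355,347,.0885)-P(213,347,.0885); print('ball az',np.degrees(np.arctan2(b[1],b[0])),np.linalg.norm(b))
for u0,u1,v in ((78,497,150),(92,490,660)): 
    b=P(u1,v,.048)-P(u0,v,.048); print(np.degrees(np.arctan2(b[1],b[0])))
W=cloud(c)
# collar annulus plane from depth
yy,xx=np.mgrid[0:400,0:640]; cu,cv=316.8,165.2
r=np.hypot((xx-cu)/25.4,(yy-cv)/24.8); 
m=(r<.9)&(yy>178)
A=W[m];A=A[np.isfinite(A).all(1)]
for _ in range(3):
    q=A.mean(0);u,s,v=np.linalg.svd(A-q,full_matrices=False);n=v[2]*np.sign(v[2][2]);rr=(A-q)@n;A=A[abs(rr)<max(2*rr.std(),.0005)]
print('collar n',n.round(3),np.degrees(np.arccos(n[2])),np.degrees(np.arctan2(n[1],n[0])),rr.std(),len(A))
p,d=ray(c,cu,cv); print('C on plane',p+d*((q-p)@n)/(d@n))
az=np.radians(54.4)
n=np.array([np.sin(np.radians(25))*np.cos(az),np.sin(np.radians(25))*np.sin(az),np.cos(np.radians(25))])
Cs=(C+ (T-.05*n)+(B-.016*n))/3; print(Cs)
t=load('top10');crop(t,'t10c',355,165,90,90,6)
```

```text
C [ 0.55989849 -0.13070753  0.074     ] T [ 0.57274498 -0.11279178  0.1193    ] B [ 0.56426021 -0.12470948  0.0885    ]
54.35758726812263 0.050379523099451616 25.950184292851816
ball az -35.65393319926082 0.02482325306383815
-35.65743884028963
-35.647843266614764
collar n [0.256 0.342 0.904] 25.32586034075193 53.176325465006414 0.0005322864245384845 211
C on plane [ 0.55984439 -0.13077999  0.07343413]
[ 0.56022221 -0.13029615  0.07399456]
```

View pics/t10c.png

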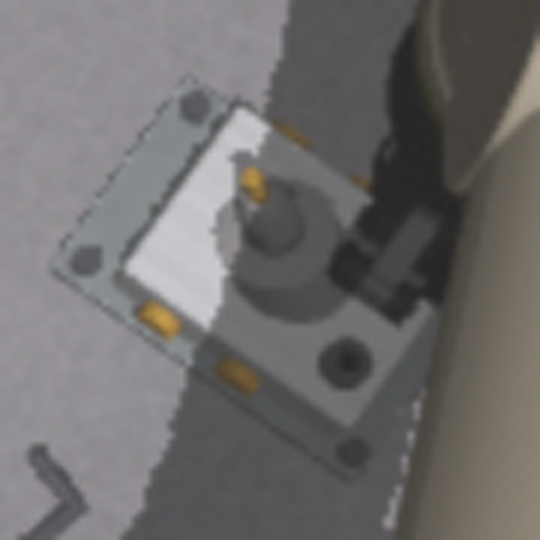

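```bash
python3 go.py 0.5972 -0.0820 0.1715 -35.64
```

```text
t 8.78 pos [ 0.5484 -0.1513  0.2205] x az 54.32 z [ 0.e+00  2.e-04 -1.e+00] F [ 0.1  0.7 -4. ] M [ 0.07 -0.02  0.02] w 42.36 J [-0.35  0.24  0.63  1.66 -0.14  1.29 -0.31]
units [ 2.118 -0.019  1.225] turn -0.006
```

```bash
python3 -m pendant '[[0.5,0,0,0,1],[1.2,-0.01,0,0,1],[1.8,-0.02,0,0,1],[2.12,-0.02,0.2,0,1],[2.12,-0.02,0.5,0,1]]' 60; python3 -m pendant '[[0,0,0.4,0,1],[0,0,0.72,0,1],[0,0,0.72,0,1],[0,0,0.72,0,1]]' 60
python3 - <<'E'
from h import *
c=snap('wrist','11');dial(c);t=snap('top','11');s=snap('scene','11'); crop(t,'t11c',345,145,110,100,6);crop(s,'s11c',170,110,120,110,6)
E
python3 go.py 0.5972 -0.0820 0.1715 -35.64
```

```text
clock: 9.4
position: [0.5976, -0.0815, 0.1994]
ee_rot: [0.89, 0.457, -0.0, 0.0]
ft_force: [0.1, 0.0, -5.6]
grip_width: 0.498
clock: 9.9
position: [0.5973, -0.0829, 0.1721]
ee_rot: [0.89, 0.456, 0.0, 0.0]
ft_force: [-0.7, -0.0, -4.6]
grip_width: 0.501
n [0.238 0.334 0.912] tilt 24.21 az 54.6 ell [317.4 297.2] [91.8 95.2] ctr [ 0.5962 -0.0817  0.2069] res 0.00054 5063
t 10.05 pos [ 0.5975 -0.0827  0.1723] x az 54.26 z [ 1.1e-03  2.0e-04 -1.0e+00] F [ 0.2  0.6 -4.3] M [ 0.05 -0.1  -0.02] w 42.71 J [-0.4   0.35  0.58  1.63 -0.2   1.22 -0.4 ]
units [ 0.011 -0.016  0.02 ] turn -0.017
```

View pics/s11c.png

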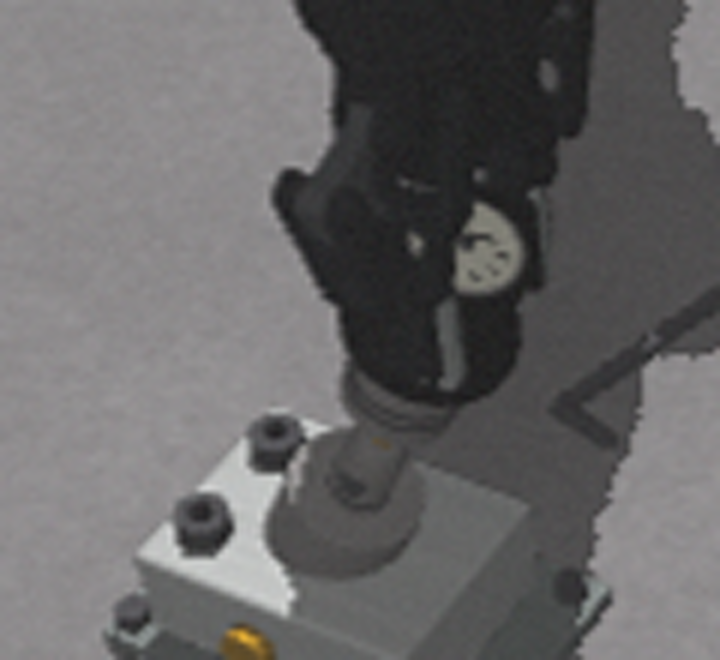

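View pics/t11c.png

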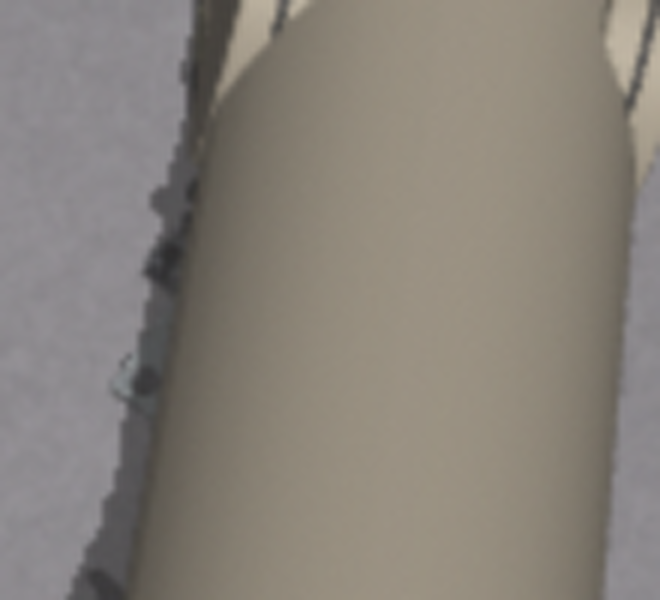

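```bash
python3 -m pendant '[[-0.1,-0.01,0.22,0,1],[-0.2,-0.01,0.45,0,1],[-0.3,-0.01,0.68,0,1],[-0.38,-0.01,0.82,0,1],[-0.38,-0.01,0.82,0,1]]' 60
python3 - <<'E'
from h import *
c=snap('wrist','12');dial(c);s=snap('scene','12'); crop(s,'s12c',170,110,120,110,6)
E
python3 go.py 0.5972 -0.0820 0.1715 -35.64
```

```text
clock: 10.68
position: [0.5875, -0.0949, 0.1384]
ee_rot: [0.89, 0.456, -0.0, -0.0]
ft_force: [-0.5, -0.2, -4.1]
grip_width: 0.5
n [0.24  0.337 0.91 ] tilt 24.46 az 54.6 ell [317.3 297.1] [91.9 95.1] ctr [ 0.5864 -0.0937  0.1732] res 0.00054 5059
t 10.78 pos [ 0.5881 -0.0946  0.1391] x az 54.27 z [ 3.e-04  2.e-04 -1.e+00] F [-0.1 -0.1 -3.5] M [0.1  0.   0.02] w 42.52 J [-0.38  0.37  0.58  1.68 -0.22  1.15 -0.37]
units [ 0.389  0.    -0.811] turn -0.015
```

View pics/s12c.png

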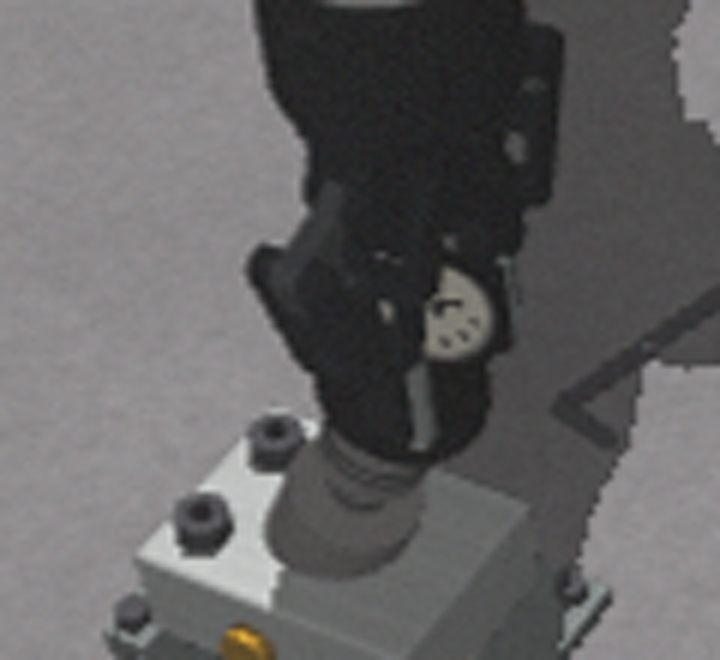

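```bash
python3 -m pendant '[[-0.03,0,0.07,0,1],[-0.06,0,0.14,0,1],[-0.1,0,0.21,0,1],[-0.13,0,0.27,0,1],[-0.13,0,0.27,0,1]]' 80
python3 - <<'E'
from h import *
c=snap('wrist','13');dial(c)
E
python3 go.py 0.5824 -0.1026 0.1171 -35.64
```

```text
clock: 11.4
position: [0.5842, -0.0992, 0.1271]
ee_rot: [0.89, 0.456, -0.001, -0.0]
ft_force: [1.0, -0.2, -8.6]
grip_width: 0.495
n [0.238 0.331 0.913] tilt 24.05 az 54.2 ell [317.4 297.1] [91.8 95. ] ctr [ 0.5831 -0.098   0.1618] res 0.00054 5083
t 11.45 pos [ 0.5841 -0.0992  0.1271] x az 54.24 z [-1.8e-03 -3.0e-04 -1.0e+00] F [-0.3  0.4 -9.2] M [ 0.22 -0.21 -0.02] w 41.82 J [-0.38  0.38  0.58  1.7  -0.22  1.13 -0.36]
units [-0.093  0.015  0.251] turn -0.019
```

```bash
python3 -m pendant '[[-0.03,0,0.06,0,1],[-0.05,0,0.12,0,1],[-0.08,0,0.18,0,1],[-0.1,0,0.22,0,1],[-0.1,0,0.22,0,1]]' 80
python3 - <<'E'
from h import *
c=snap('wrist','14');dial(c);s=snap('scene','14'); crop(s,'s14c',170,110,120,110,6)
E
python3 go.py 0.5824 -0.1026 0.1171 -35.64
```

```text
clock: 12.08
position: [0.5829, -0.1021, 0.1195]
ee_rot: [0.89, 0.456, 0.0, 0.0]
ft_force: [0.1, 3.1, 2.0]
grip_width: 0.495
n [0.237 0.334 0.912] tilt 24.21 az 54.6 ell [317.3 297. ] [91.8 95.2] ctr [ 0.5817 -0.1009  0.1542] res 0.00054 5058
t 12.18 pos [ 0.5828 -0.1021  0.1195] x az 54.28 z [ 5.e-04  1.e-04 -1.e+00] F [0.6 2.7 1.7] M [ 0.73  0.02 -0.03] w 42.5 J [-0.37  0.38  0.57  1.71 -0.23  1.11 -0.35]
units [-0.017 -0.001  0.059] turn -0.014
```

View pics/s14c.png

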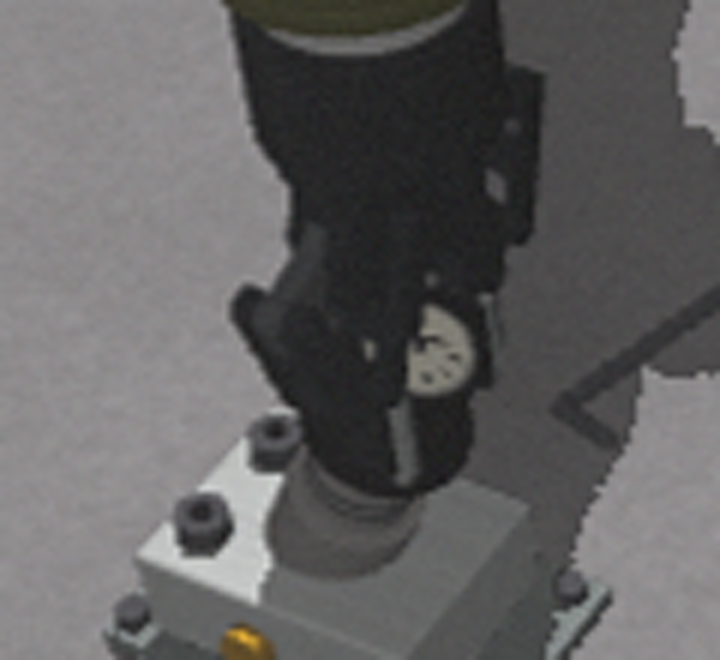

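```bash
python3 -m pendant '[[-0.01,0,0.03,0,1],[-0.02,0,0.05,0,1],[-0.03,0,0.08,0,1],[-0.03,0,0.1,0,1],[-0.03,0,0.1,0,1]]' 80
python3 - <<'E'
from h import *
c=snap('wrist','15');dial(c)
E
python3 go.py 0.5824 -0.1026 0.1171 -35.64
```

```text
clock: 12.8
position: [0.5833, -0.102, 0.1173]
ee_rot: [0.89, 0.456, 0.002, -0.0]
ft_force: [-1.7, 8.6, 18.1]
grip_width: 0.493
n [0.247 0.343 0.906] tilt 25.01 az 54.3 ell [317.4 296.6] [91.9 95.4] ctr [ 0.5822 -0.1006  0.152 ] res 0.00053 5060
t 12.85 pos [ 0.5833 -0.1019  0.1172] x az 54.33 z [ 0.0029  0.0018 -1.    ] F [-0.8  8.1 17.3] M [ 1.55  1.12 -0.19] w 41.94 J [-0.37  0.38  0.57  1.72 -0.23  1.11 -0.35]
units [-0.026 -0.008  0.004] turn -0.006
```

```bash
python3 -m pendant '[[0,-0.01,0.02,0,1],[-0.01,-0.02,0.04,0,1],[-0.01,-0.03,0.06,0,1],[-0.01,-0.03,0.06,0,1]]' 80
python3 - <<'E'
from h import *
c=snap('wrist','16');dial(c);s=snap('scene','16'); crop(s,'s16c',170,110,120,110,6)
E
python3 go.py 0.5824 -0.1026 0.1171 -35.64
```

```text
clock: 13.35
position: [0.5837, -0.1014, 0.1169]
ee_rot: [0.89, 0.457, 0.004, 0.0]
ft_force: [-2.3, 9.8, 32.0]
grip_width: 0.493
n [0.246 0.347 0.905] tilt 25.16 az 54.6 ell [317.5 296.6] [91.9 95.5] ctr [ 0.5825 -0.1001  0.1517] res 0.00055 5082
t 13.45 pos [ 0.5836 -0.1014  0.1169] x az 54.33 z [ 0.0067  0.0023 -1.    ] F [-2.1  9.7 32.2] M [ 1.85  1.45 -0.33] w 41.91 J [-0.37  0.38  0.57  1.72 -0.23  1.1  -0.35]
units [-0.042 -0.008 -0.006] turn -0.005
```

View pics/s16c.png

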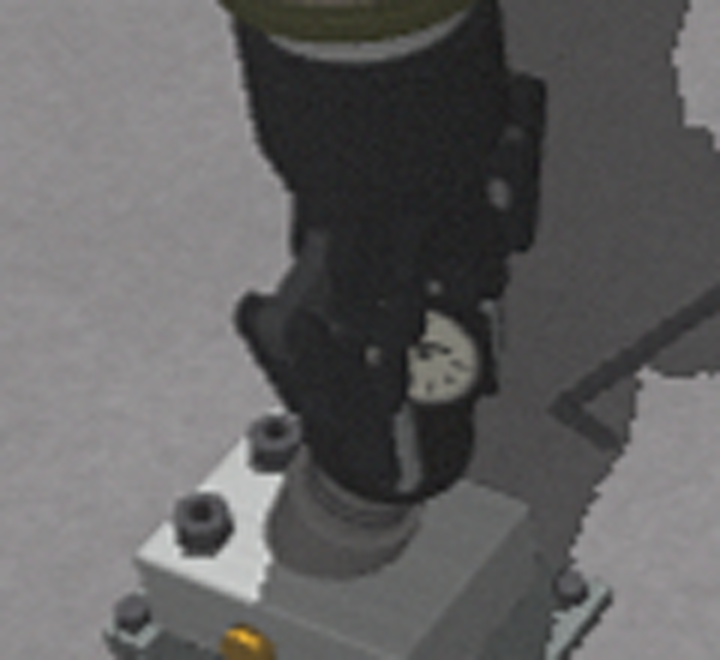

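```bash
python3 -m pendant '[[0,0,0,0,1],[0,0,0,0,1],[0,0,0,0,1],[0,0,0,0,1]]' 80
python3 - <<'E'
from h import *
c=snap('wrist','17');dial(c)
E
python3 go.py 0.5824 -0.1026 0.1171 -35.64
```

```text
clock: 13.95
position: [0.5837, -0.1014, 0.1169]
ee_rot: [0.89, 0.457, 0.004, 0.0]
ft_force: [-2.2, 10.1, 31.6]
grip_width: 0.494
n [0.246 0.348 0.905] tilt 25.2 az 54.7 ell [317.5 296.6] [92.  95.4] ctr [ 0.5825 -0.1001  0.1517] res 0.00054 5094
t 14.0 pos [ 0.5836 -0.1014  0.1169] x az 54.34 z [ 0.0067  0.0024 -1.    ] F [-2.7 10.1 31.2] M [ 1.84  1.45 -0.32] w 42.28 J [-0.37  0.38  0.57  1.72 -0.23  1.1  -0.35]
units [-0.042 -0.008 -0.006] turn -0.004
```

View pics/wrist17.png

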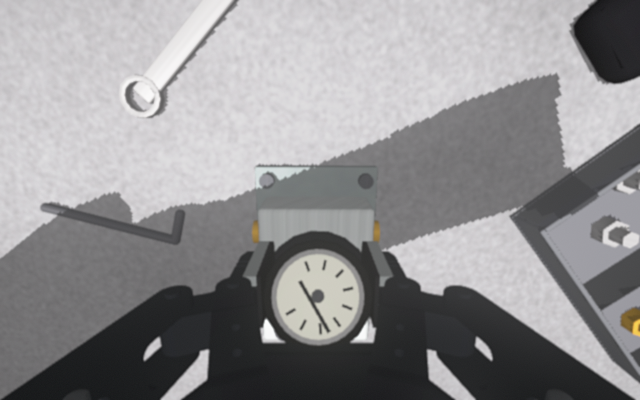

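The wrist view shows the gauge still gripped, with the dial centred at pixel (317, 297) and the block behind it at about (317, 215). Pose and force are unchanged over half a second, so I am handing in.

```bash
python3 -c "
from workcell import hand_in
print(hand_in())"
```

```text
the job is handed in; nothing more can be done
None
```

I put the larger gauge on the tilted nipple and handed in at 14.0 s of the 38 s allowed. By my checks it is fully home, still gripped at 80 N and pressed down with about 31 N. No verdict was given.

**How it was done:** The moves cannot tilt the tool. I gripped the gauge on its stand, raised it about 3 mm and used the parking stub to swivel it about 25° in the pads. Then I pushed it down along the nipple's axis, past the detent balls and onto the collar.

**Last checks:**

| Check | Measured | Expected |
|---|---|---|
| Dial height | 0.1517 m | 0.1519 m fully home |
| Tilt | 25.2° | 25° |
| Lean direction | 54.7° | 54.4° |

- **Seating:** about 2.4 mm of extra push command moved the tool only 0.3 mm and raised the force by 15 N. The gauge is therefore against something solid, and I take that to be the collar.
- **Holding:** pose and force did not change over the last half second.
- **Other objects:** the scene and wrist views showed nothing else on the bench disturbed.

**Less certain:**
- A side force of about 10 N remains. My last small sideways correction did not remove it.
- I could not read the stem's travel directly. "Fully home" rests on the dial's position and the force.
- The wrist and top cameras disagreed by about 2 mm, so I lined up the dial and the nipple using the wrist camera alone.

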